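# Move a hanger of glass pendants to the next drying rail

## Task

The glass pendants on the drip stand have stopped dripping. Slide their hanger out to the upturned end of the rail, lift its eye over the end stop and across onto the rail of the drying stand facing it, and leave it hanging there by itself, back against that rail's collar. It is glass and the rods are only clamped by hand at roughly the same height, so feel your way: no knocks, no forcing the eye past a stop, no dropping, and leave the other things on the bench where they are.

Things in the scene. Friction and masses are not known exactly. Their poses are not given: they have to be found in the camera images.
- hanger: Pendant hanger, 0.25 kg: steel plate 6 mm thick, 32 mm wide, with a closed eye 16 mm wide and 25 mm high, its upper corners cut 3 mm (steel 8 mm all round, solid above); below, a 124 mm crossbar with five glass drops, lowest point 112 mm below the origin. Origin: middle of the eye's upper edge, which rests on the rail's top line. x runs through the eye along the rail, y along the crossbar, z up.
- hanger_grip (a point): Middle of the hanger's black grip block, 42 mm above the hanger's origin. The block is 12 mm thick along the hanger's x, 32 mm wide along y, 48 mm high. Grip it from above across its 12 mm, fingertips about 30 mm above the hanger's origin so that they pass over both end stops. A grip of about 25 N holds it.
- drip_stand: Stand where the hanger starts: tray 195 x 160 x 14 mm, a post, and one level round steel rail 10 mm thick, free at its outer end. Origin: on the bench straight below the rail's outer end; x points from post to that end, z up. Rail top line 205 mm above the bench, over y = 0. From x = -10 to 0 mm the rail turns up: the end stop, a round-topped pin 12 mm above the rail's top line, the stand's highest point.
- drip_post (a point): Foot of the drip stand's post, on the bench, at x = -150 mm in the drip stand's frame. To pass an end stop the hanger's origin must be 12 to 15 mm above that rail's top line: lower, the plate above the eye meets the stop; higher, the eye's lower edge meets the rail from below. Sideways the eye has 3 mm of play each way.
- drying_stand: Stand where the hanger goes: same make, same sizes, same frame (origin on the bench below its rail's outer end, x from its post to that end). Its end faces the drip stand's end, 45 to 65 mm away, up to 8 mm sideways and 0.08 rad out of line. Its rod is clamped by hand: the rail's top line is 191 to 219 mm above the bench and is not measured; feel or see it. The rod holds firm in handling.
- drying_post (a point): Foot of the drying stand's post, on the bench, at x = -150 mm in the drying stand's frame. Near the post each rail carries a 22 mm collar, its face at x = -125 mm. Home: the hanger's plate touching that face, the hanger's origin then at x = -122 mm in the drying stand's frame.
- jar: Closed glass jar, 60 mm in diameter, 85 mm high, bystander; origin at the centre of its underside.
- tumbler: Glass tumbler, 68 mm in diameter, 90 mm high, bystander; origin at the centre of its underside.
- paddle: Black flat paddle with a wooden handle, 240 mm long, lying beyond the stands, bystander; origin near its middle, x towards the flat end.
- mould: Black marble mould block, 90 x 60 x 28 mm with two round hollows, bystander; origin at the centre of its underside.
There are look-alikes about, which are no part of the job. What is shaped like the hanger but green or turquoise is not meant.

How it is judged:
On the way:
1. the hanger's eye is over the first rail's end stop and clear of it (x of hanger in the frame of drip_stand above 0.004 m and height (world z) of hanger above 0.187 m), for 0.05 s.
At the end, for the whole second after the job is handed in: The hanger hangs from the drying stand's rail by its own weight, released and still, within 0.2 rad of upright, its plate within 4 mm of the collar (x of hanger in the frame of drying_stand between -0.127 and -0.118 m and y of hanger in the frame of drying_stand between -0.006 and 0.006 m and height (world z) of hanger between 0.187 and 0.223 m and angle between hanger's own z axis and vertical below 0.2 rad and contact force between hanger and drying_stand above 0.8 N and linear speed of hanger below 0.02 m/s); the robot touches nothing.
It fails at once if the hanger is pressed or knocked against a stand with more than 20 N (contact force between hanger and drip_stand above 20 N or contact force between hanger and drying_stand above 20 N).
It fails at once if the hanger is dropped: let go more than about a millimetre above the rail, so that it moves faster than 0.15 m/s with nothing holding it (linear speed of hanger above 0.15 m/s and contact force between hanger and the fingers below 0.1 N).
It fails at once if the robot itself pushes a stand with more than 20 N (contact force between any of the arm, the fingers and drip_stand above 20 N or contact force between any of the arm, the fingers and drying_stand above 20 N).
It fails at once if the hanger falls off the rails (height (world z) of hanger below 0.17 m).
It fails at once if another thing on the bench is moved by more than 15 mm (distance of any of jar, tumbler, paddle, mould from where it was at the start of the episode above 0.015 m).
It also fails if it takes over 72 s, if anything falls off the work surface, if the arm or the gripper's body presses on something with over 40 N, if the wrist force passes 120 N, or if a joint passes its speed limit or range.

## Robot

A 7-joint arm with a two-finger parallel gripper is mounted at the origin on the work surface. World frame = base frame: x ahead of the robot, y to its left, z up, the work surface at z = 0. Lengths are in m, angles in rad, forces in N, time in s.
With the tool pointing down it reaches from about 0.4 to 0.85 m from the base axis. Payload 10.4 kg.
Tool frame: the origin (TCP) lies at the very end of the fingers, on their centre line; the grasp point (between the pads) lies manip.hold_point_z behind it (manip.hold_point_z is the distance from the TCP to the grasp point, in m); z points along the fingers, x is the direction in which the jaws open and shut, and the axes are right-handed (so a half turn about z gives the same grasp; the last joint's range is limited). The gripper opens to 85 mm and grips with 20 to 120 N. Pads are 22 mm wide; open, the fingers measure 114 mm over their backs; the gripper's body (76 mm by 85 mm) begins 54 mm behind the grasp point. The pads swing forward as they close: fully open they stand 13 mm farther back than shut.
Start: joints at [1.125, 0.332, -0.065, 1.46, 0.022, 1.35, -0.088], TCP at [0.256, -0.57, 0.231] pointing down, gripper open.
Joint ranges: [-2.6, 2.6], [-0.5, 2.12], [-1.47, 1.34], [0.16, 2.42], [-1.27, 4.41], [0.06, 2.06], [-2.6, 2.6]. Speed limits (rad/s): [2.22, 2.22, 2.79, 2.79, 3.14, 3.14, 3.14].

## Interface

Orientations are given as a unit quaternion [x, y, z, w].
In Python, from workcell import readout, camera, camera_info, manip gives the robot as it stands.
- The arm moves only by the tool play_rows, never from a script. Its argument "rows" is a list of rows, each a list of 3 entries, a list of its own where there are three numbers: the shift along the world's x, y, z in mm, then the turn, a rotation vector about the world's x, y, z in degrees, then the finger opening in mm, from 0 to 85.4. In form: [[[tx, ty, tz], [rx, ry, rz], fingers], ...]. A call has 1 to 12 rows; each row shifts and turns the commanded pose from where the row before left it; what a row does not reach is not made up. A row lasts 1/8 s, in which the tool goes at most 62.5 mm and 10.7 degrees, less where a joint would pass 70% of its speed; a pose out of reach is approached as far as the arm can. A call with a gripper value outside its range is refused whole. The fingers move at their own pace and stop on an object; "force" is the grip in N (left out, the last holds). Time passes only in rows, so rows that do not move let the fingers close. It gives the time, the measured TCP pose, the force and the opening at its end, in the units of the state.
- readout.get_obs(): the state, without advancing time (a new reading comes with each control period).
- camera(name): name is "scene" or "top" or "wrist"; returns the picture (384x512x3 uint8, blue, green, red); there is no depth.
- camera_info(name): a dict with "fx", "fy", "cx", "cy" (pixels), "world_from_camera" (4x4, takes a point from camera to world coordinates). Camera axes: x right, y up, looking along -z (the intrinsics and any distortion apply to the point x, -y, -z); pixel columns grow to the right and rows downward; lengths in m; the calibration is good to about 2 mm. A picture is of the moment at which its call begins: read the wrist's pose just before it. camera_info takes no time and is no camera call; for the wrist camera it gives the pose at the moment of the call.
- manip.hand_in(): hands the job in, once; it reports no verdict.
The state is a dict: "clock": time; "joint_pos": joint angles; "joint_velocities": joint speeds; "tau": joint torques, N m; "position": TCP position; "ee_rot": TCP orientation; "ft_force": force on the tool from outside, world axes, zero at the start; "torque": the same for the moment, N m; "grip_width": opening from 0.0 (shut) to 1.0 (fully open).
Only numpy, scipy, OpenCV 4.12 (cv2) and the standard library are available. Lean on these libraries where they do the work, as an engineer would, in place of code of your own. Each camera call takes 0.05 s, during which the arm holds its last target.

## Working session

There is one attempt and no reset: what is moved stays moved. The work goes in short steps, Python scripts to look and compute and a tool call to move; the robot and the scene stay as the last step left them, time stands still between calls to the robot, and variables do not carry over. Pictures are saved under pics/ and viewed, and the job is handed in when it is done.

Besides the shell and the picture viewer there is one more tool, called after "Request:" as name(argument=value, ...) on one line, values as JSON. play_rows: Moves the arm, as the interface text tells. Its arguments: {"type":"object","properties":{"rows":{"type":"array"},"force":{"type":"number"}},"required":["rows"]}

```bash
mkdir -p pics; ls
cat > h.py <<'E'
import numpy as np, cv2
from workcell import readout, camera, camera_info, manip
def snap(n,f):
    im=camera(n); im=np.asarray(im); cv2.imwrite('pics/'+f+'.png',im); 
    return im
def proj(ci,P):
    T=np.linalg.inv(np.array(ci['world_from_camera'])); p=T@np.append(P,1)
    return np.array([ci['cx']+ci['fx']*p[0]/-p[2], ci['cy']+ci['fy']*(-p[1])/-p[2]])
def ray(ci,uv):
    T=np.array(ci['world_from_camera']); d=np.array([(uv[0]-ci['cx'])/ci['fx'],-(uv[1]-ci['cy'])/ci['fy'],-1.])
    return T[:3,3], T[:3,:3]@d
def onplane(ci,uv,z):
    o,d=ray(ci,uv); return o+d*(z-o[2])/d[2]
def tri(l):
    A=np.zeros((3,3));b=np.zeros(3);
    for ci,uv in l:
        o,d=ray(ci,uv); d=d/np.linalg.norm(d);M=np.eye(3)-np.outer(d,d);A+=M;b+=M@o
    p=np.linalg.solve(A,b); return p,[np.linalg.norm(proj(ci,p)-uv) for ci,uv in l]
E
python3 - <<'E'
from h import *
print(readout.get_obs()); print(manip.hold_point_z)
for n in ('scene','top','wrist'):
    ci=camera_info(n); print(n,ci); im=snap(n,n+'0')
E
```

```text
pics
{'clock': 0.0, 'joint_pos': array([ 1.12540444,  0.33287143, -0.06473353,  1.46094222,  0.02163787,
        1.34991111, -0.0885174 ]), 'joint_velocities': array([ 1.84509571e-04, -8.49146795e-04, -5.84999073e-04, -5.40415778e-04,
       -5.20093262e-04,  9.48540469e-05,  5.35639648e-04]), 'tau': array([-5.06310171e-04, -6.25442505e+01,  4.84480674e-02, -3.91605806e+01,
        1.59984932e-02,  9.83984792e-03, -1.11489530e-04]), 'position': array([ 0.25628821, -0.56961988,  0.23051588]), 'ee_rot': array([ 8.39746140e-01, -5.42978735e-01, -6.26555999e-04, -3.49640607e-04]), 'ft_force': array([ 0.47299087, -0.54544834, -0.77242618]), 'torque': array([0.00895417, 0.04028791, 0.02088579]), 'grip_width': 0.9960787034947839}
0.0187
scene {'fx': 382.4178258721815, 'fy': 382.4178258721815, 'cx': 257.891259718328, 'cy': 187.18701856668386, 'world_from_camera': array([[-0.5452085 , -0.71527488,  0.43718365,  1.10205216],
       [ 0.83829792, -0.46648375,  0.28222245,  0.344723  ],
       [ 0.00207244,  0.52036023,  0.85394434,  1.14142768],
       [ 0.        ,  0.        ,  0.        ,  1
[... 157 characters left out ...]
e-04,  9.81559148e-01, -1.91158489e-01,
         3.36804463e-01],
       [-9.99871380e-01,  2.80407449e-03,  1.57911333e-02,
         3.69482608e-02],
       [ 1.60359540e-02,  1.91138107e-01,  9.81432154e-01,
         1.51210519e+00],
       [ 0.00000000e+00,  0.00000000e+00,  0.00000000e+00,
         1.00000000e+00]])}
wrist {'fx': 266.48852173727477, 'fy': 266.48852173727477, 'cx': 256.75112365335406, 'cy': 188.95505890060954, 'world_from_camera': array([[ 0.40993905,  0.86155678,  0.29944932,  0.33243157],
       [-0.91211201,  0.38767905,  0.13325399, -0.53496619],
       [-0.00128435, -0.32775734,  0.94476107,  0.37377415],
       [ 0.        ,  0.        ,  0.        ,  1.        ]])}
```

```bash
python3 -c "
import cv2
for n in ('scene','top'):
    im=cv2.imread(f'pics/{n}0.png'); cv2.imwrite(f'pics/{n}0b.png',cv2.resize(im,(780,585),interpolation=cv2.INTER_CUBIC))"
```

```text
(no output)
```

View pics/scene0.png

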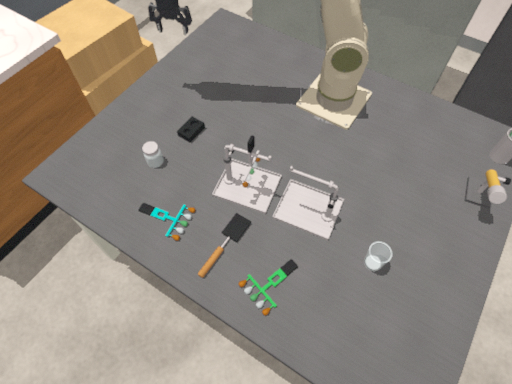

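View pics/top0.png

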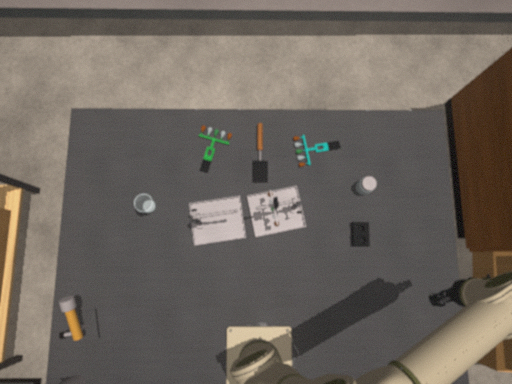

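View pics/wrist0.png

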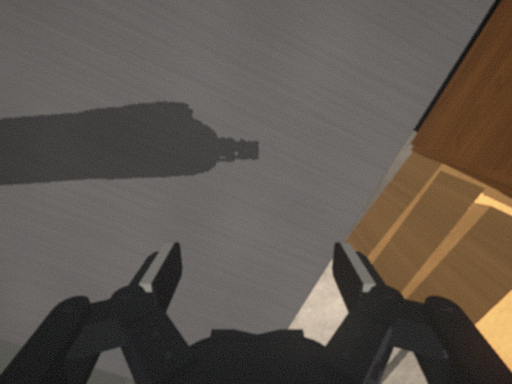

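The scene picture shows the hanger on the stand at pixels (250,170), the drying stand at (310,195), the jar at (152,155) and the tumbler at (378,257). The green and turquoise look-alikes lie in front. I'll zoom in.

```bash
python3 -c "
import cv2
a=cv2.imread('pics/scene0.png')[120:240,200:360]; cv2.imwrite('pics/sz.png',cv2.resize(a,(800,600),interpolation=cv2.INTER_CUBIC))
a=cv2.imread('pics/top0.png')[175:255,180:315]; cv2.imwrite('pics/tz.png',cv2.resize(a,None,fx=5.9,fy=5.9,interpolation=cv2.INTER_CUBIC))"
```

```text
(no output)
```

View pics/sz.png

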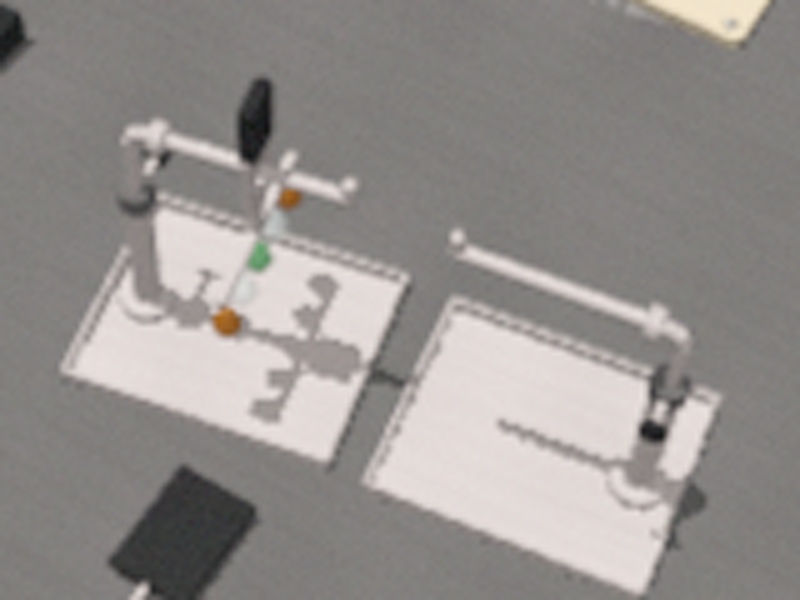

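View pics/tz.png

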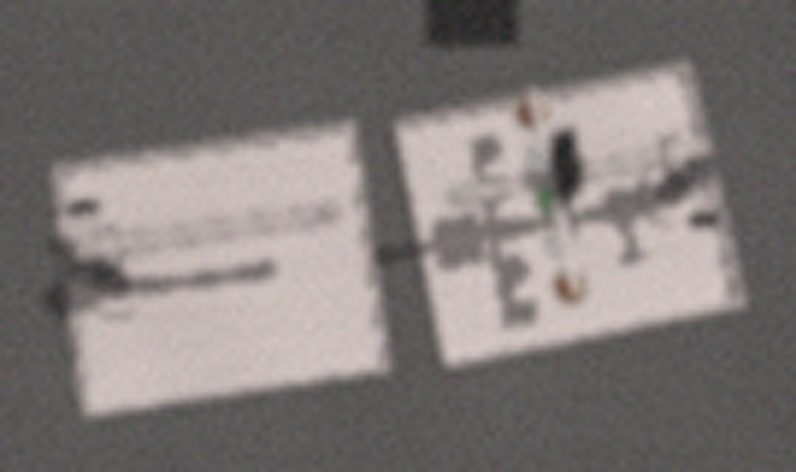

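Run:
```python
from h import *
s=camera_info('scene');t=camera_info('top')
S=lambda u,v:(200+u/5,120+v/5)
T=lambda u,v:(180+u/5.9,175+v/5.9)
print('drip tip',onplane(s,S(350,185),.215),onplane(s,S(157,135),.205),'dry tip',onplane(s,S(457,238),.215),onplane(s,S(655,320),.205))
print('top: dry rail',onplane(t,T(340,212),.205),onplane(t,T(85,235),.205), 'drip',onplane(t,T(455,195),.205),onplane(t,T(668,148),.205))
print('tray corners drip',[onplane(t,T(*c),.014)[:2] for c in [(395,122),(688,62),(745,305),(445,367)]])
print('tray corners dry',[onplane(t,T(*c),.014)[:2] for c in [(50,165),(355,122),(388,373),(85,415)]])
print('block',onplane(t,T(565,140),.27),tri([(s,S(262,85)),(t,T(567,135))]))
```

```text
drip tip [0.51972152 0.01133123 0.215     ] [ 0.54612491 -0.11132305  0.205     ] dry tip [0.51782851 0.08412498 0.215     ] [0.49846048 0.20594962 0.205     ]
top: dry rail [0.5084194  0.07519003 0.205     ] [0.49524507 0.21721426 0.205     ] drip [0.51813788 0.01079784 0.205     ] [ 0.54509352 -0.10937675  0.205     ]
tray corners drip [array([0.59213763, 0.04572827]), array([ 0.63222534, -0.14484282]), array([ 0.47420136, -0.17813709]), array([0.43470344, 0.01342852])]
tray corners dry [array([0.5635628 , 0.26731036]), array([0.59207385, 0.07157691]), array([0.43089747, 0.04953715]), array([0.40446795, 0.24024849])]
block [ 0.53894798 -0.04689118  0.27      ] (array([ 0.53672433, -0.04343622,  0.29081677]), [np.float64(1.217560611746456), np.float64(1.1088449685691772)])
```

Request:
play_rows(rows=[[[0,20,50],[0,0,0],40],[[10,40,50],[0,0,-2],40],[[20,45,30],[0,0,-2],40],[[20,45,0],[0,0,-2],40],[[20,50,0],[0,0,-2],40],[[25,50,0],[0,0,-2],40],[[25,50,0],[0,0,-2],40],[[25,50,0],[0,0,0],40],[[25,50,0],[0,0,0],40],[[25,50,0],[0,0,0],40],[[25,50,0],[0,0,0],40],[[20,40,0],[0,0,0],40]])

```text
clock: 1.65
position: [0.4966, -0.0291, 0.3595]
ee_rot: [0.779, -0.627, 0.0, -0.0]
ft_force: [-0.2, -0.7, -0.2]
grip_width: 0.472
```

Run:
```python
from h import *
o=readout.get_obs();print(o['clock'],o['position'],o['ee_rot'],o['ft_force'],o['grip_width']); ci=camera_info('wrist');snap('wrist','w1');print(ci['world_from_camera'])
np.save('w1.npy',ci['world_from_camera'])
```

```text
1.65 [ 0.49656293 -0.02912291  0.35954239] [ 7.78755157e-01 -6.27327984e-01  5.71688373e-05 -5.22602113e-05] [-0.15795446 -0.70372141 -0.2351187 ] 0.47156998873930517
[[ 2.12520775e-01  9.23259248e-01  3.20042625e-01  5.78094598e-01]
 [-9.77156543e-01  2.00762951e-01  6.97088858e-02 -1.09406942e-02]
 [ 1.06671647e-04 -3.27546331e-01  9.44835112e-01  5.02731817e-01]
 [ 0.00000000e+00  0.00000000e+00  0.00000000e+00  1.00000000e+00]]
```

View pics/w1.png

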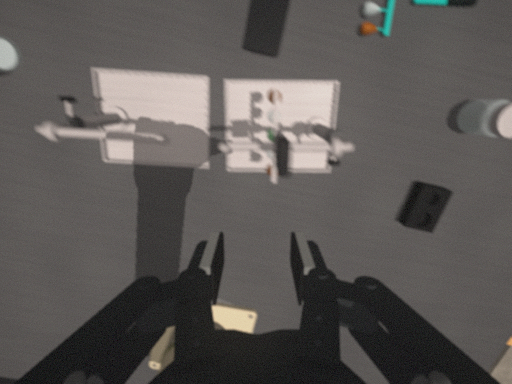

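The wrist picture shows the drip pin at (222,147), its collar at (335,147), the dry tip at (163,137), the dry collar at (60,131) and the grip block at (282,155). I'll take a second view for stereo.

Request:
play_rows(rows=[[[10,40,-10],[0,0,0],12],[[10,45,-10],[0,0,0],12],[[0,35,0],[0,0,0],12],[[0,0,0],[0,0,0],12],[[0,0,0],[0,0,0],12]])

```text
clock: 2.33
position: [0.5162, 0.0878, 0.3394]
ee_rot: [0.778, -0.628, 0.0, 0.0]
ft_force: [-1.5, 0.2, -0.8]
grip_width: 0.146
```

Run:
```python
from h import *
o=readout.get_obs();print(o['clock'],o['position'],o['ee_rot'],o['ft_force'],o['grip_width']); ci=camera_info('wrist');im=snap('wrist','w2')
np.save('w2.npy',ci['world_from_camera'])
cv2.imwrite('pics/w2z.png',cv2.resize(im[80:230,80:330],None,fx=3.2,fy=3.2,interpolation=cv2.INTER_CUBIC))
im=cv2.imread('pics/w1.png')
cv2.imwrite('pics/w1z.png',cv2.resize(im[50:230,20:370],None,fx=2.25,fy=2.25,interpolation=cv2.INTER_CUBIC))
```

```text
2.325 [0.51615499 0.08778904 0.3394105 ] [ 7.78191667e-01 -6.28026781e-01  8.90682452e-05  2.89426674e-04] [-1.46254022  0.24425008 -0.75607133] 0.14590728993017243
```

View pics/w2.png

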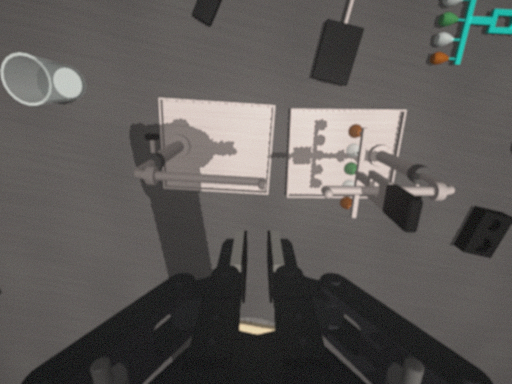

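View pics/w1z.png

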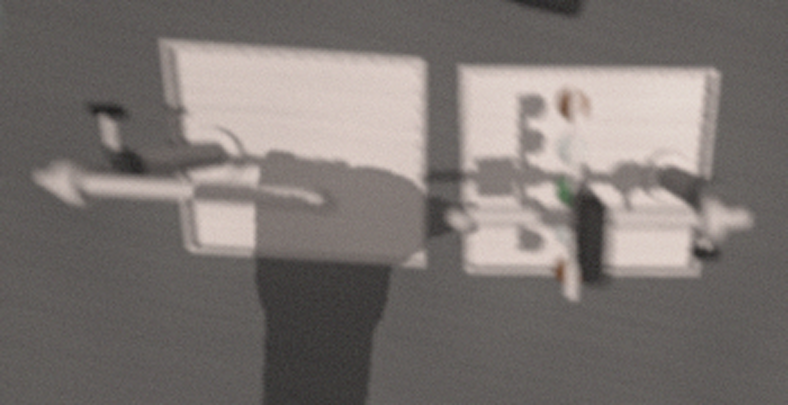

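View pics/w2z.png

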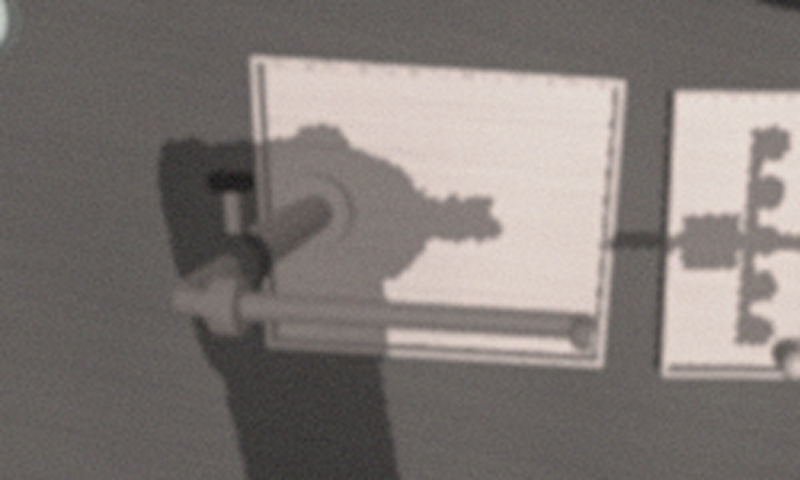

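```bash
python3 -c "
import cv2
im=cv2.imread('pics/w2.png')
cv2.imwrite('pics/w2y.png',cv2.resize(im[110:240,300:470],None,fx=4.6,fy=4.6,interpolation=cv2.INTER_CUBIC))"
```

```text
(no output)
```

View pics/w2y.png

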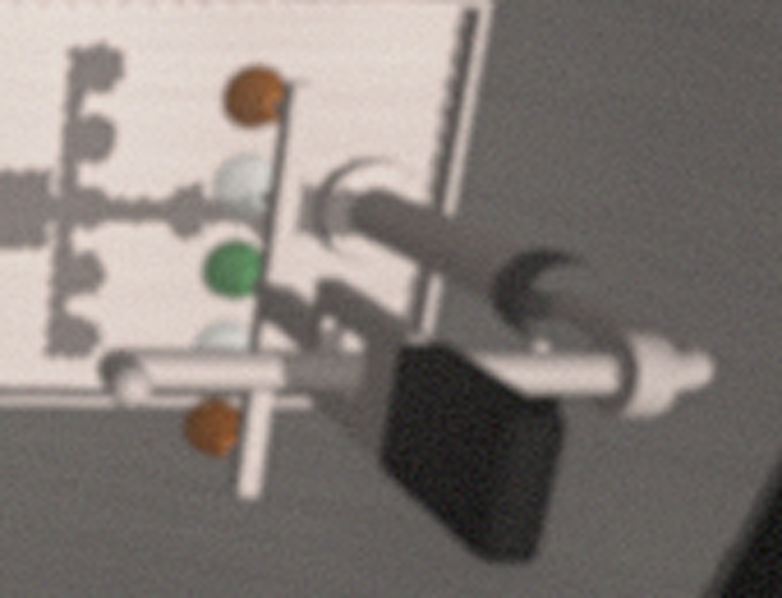

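Run:
```python
from h import *
ci=camera_info('wrist')
print('drip tip',onplane(ci,(328.3,193),.215),'collar',onplane(ci,(436.5,192),.2),'rail',onplane(ci,(343.5,190),.2),onplane(ci,(430.4,192),.2))
print('block top',onplane(ci,(414.6,214.3),.271))
for z in (.19,.2,.21): print('dry tip',onplane(ci,(262.8,183.1),z+.010),'rail',onplane(ci,(158,175.9),z-.005),onplane(ci,(255,181.3),z-.005),'colface',onplane(ci,(155,176),z-.005))
s=camera_info('scene'); 
S=lambda u,v:(200+u/5,120+v/5)
print('stereo drytip',tri([(s,S(457,237)),(ci,(262.8,183.1))]),'driptip',tri([(s,S(350,185)),(ci,(328.3,193))]))
for z in(.191,.205,.219):print(z,onplane(s,S(457,237),z+.01),onplane(ci,(262.8,183.1),z+.01))
```

```text
drip tip [0.51861536 0.00999512 0.215     ] collar [ 0.5408939 -0.1143048  0.2      ] rail [ 0.52119839 -0.01100232  0.2       ] [ 0.53945198 -0.10757685  0.2       ]
block top [ 0.53201973 -0.0492656   0.271     ]
dry tip [0.51013819 0.07948407 0.2       ] rail [0.48853826 0.19909926 0.185     ] [0.5057292 0.0875169 0.185    ] colface [0.48768629 0.20249661 0.185     ]
dry tip [0.51324229 0.08040031 0.21      ] rail [0.49221171 0.19594995 0.195     ] [0.50882499 0.08811703 0.195     ] colface [0.49138837 0.19923314 0.195     ]
dry tip [0.51634639 0.08131655 0.22      ] rail [0.49588517 0.19280064 0.205     ] [0.51192079 0.08871717 0.205     ] colface [0.49509045 0.19596967 0.205     ]
stereo drytip (array([0.5114481 , 0.08050699, 0.20530333]), [np.float64(0.21410548753997574), np.float64(0.5777265935305174)]) driptip (array([0.51784611, 0.00966529, 0.2122148 ]), [np.float64(0.20890059041981526), np.float64(0.5978369381755563)])
0.191 [0.50837917 0.07982233 0.201     ] [0.5104486 0.0795757 0.201    ]
0.205 [0.51721709 0.08376586 0.215     ] [0.51479434 0.08085843 0.215     ]
0.219 [0.52605501 0.0877094  0.229     ] [0.51914008 0.08214116 0.229     ]
```

Request:
play_rows(rows=[[[-7,23,-40],[0,0,0],12],[[-6,23,-40],[0,0,0],12],[[0,0,-25],[0,0,0],12],[[0,0,-12],[0,0,0],12],[[0,0,-2],[0,0,0],12],[[0,0,-2],[0,0,0],12],[[0,0,0],[0,0,0],12],[[0,0,0],[0,0,0],12]])

```text
clock: 3.38
position: [0.5034, 0.1346, 0.2191]
ee_rot: [0.778, -0.628, 0.0, -0.0]
ft_force: [-0.4, 0.5, 0.5]
grip_width: 0.142
```

Run:
```python
from h import *
o=readout.get_obs();print(o['clock'],o['position'],o['ft_force'],o['grip_width']); ci=camera_info('wrist');im=snap('wrist','w3')
np.save('w3.npy',ci['world_from_camera'])
```

```text
3.375 [0.50337769 0.134625   0.21908048] [-0.35178527  0.51154156  0.52123734] 0.14166054761025537
```

View pics/w3.png

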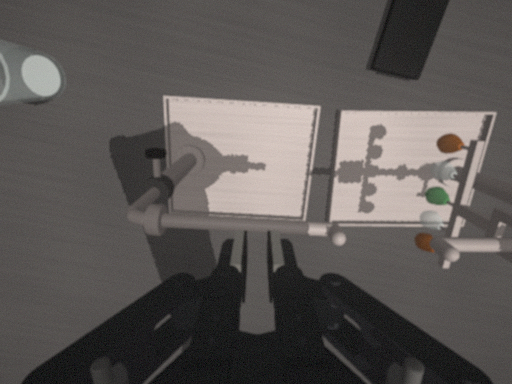

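The wrist view shows the closed tips at (258,235), just above the dry rail. The dry pin is at (339,239) and the dry collar at (153,220).

Request:
play_rows(rows=[[[0,0,-2],[0,0,0],12],[[0,0,-2],[0,0,0],12],[[0,0,-2],[0,0,0],12],[[0,0,-1],[0,0,0],12],[[0,0,-1],[0,0,0],12],[[0,0,-1],[0,0,0],12]])

```text
clock: 4.18
position: [0.5031, 0.1346, 0.2095]
ee_rot: [0.778, -0.628, 0.0, -0.0]
ft_force: [0.8, 0.7, 0.0]
grip_width: 0.141
```

Run:
```python
from h import *
class D(dict):pass
c2=dict(camera_info('wrist'));c3=dict(c2);c2['world_from_camera']=np.load('w2.npy');c3['world_from_camera']=np.load('w3.npy')
s=camera_info('scene');S=lambda u,v:(200+u/5,120+v/5)
for a,b in [((262.8,182.5),(339,238)),((328.3,192.5),(452,254))]: print(tri([(c2,a),(c3,b)]))
print(onplane(c3,(339,238),.21),onplane(c3,(452,254),.215))
```

```text
(array([0.51211738, 0.0813079 , 0.20819011]), [np.float64(1.1173915099503573), np.float64(1.853553525015739)])
(array([0.51882394, 0.01075468, 0.21514077]), [np.float64(0.34981144899329536), np.float64(0.5870980104468193)])
[0.5117842  0.08250629 0.21      ] [0.51837556 0.01064153 0.215     ]
```

Request:
play_rows(rows=[[[0,0,-1],[0,0,0],12],[[0,0,-1],[0,0,0],12],[[0,0,-1],[0,0,0],12],[[0,0,-1],[0,0,0],12],[[0,0,-1],[0,0,0],12],[[0,0,-1],[0,0,0],12]])

```text
clock: 4.92
position: [0.5031, 0.1346, 0.2035]
ee_rot: [0.778, -0.628, 0.0, 0.0]
ft_force: [0.1, 0.3, 0.9]
grip_width: 0.141
```

Request:
play_rows(rows=[[[0,0,-0.5],[0,0,0],12],[[0,0,-0.5],[0,0,0],12]])

```text
clock: 5.18
position: [0.5031, 0.1346, 0.2025]
ee_rot: [0.778, -0.628, 0.0, 0.0]
ft_force: [0.5, -0.6, -0.4]
grip_width: 0.144
```

Request:
play_rows(rows=[[[0,0,-0.5],[0,0,0],12],[[0,0,-0.5],[0,0,0],12]])

```text
clock: 5.42
position: [0.5031, 0.1346, 0.2015]
ee_rot: [0.778, -0.628, 0.0, 0.0]
ft_force: [0.2, 0.8, -0.3]
grip_width: 0.139
```

Request:
play_rows(rows=[[[0,0,-0.5],[0,0,0],12],[[0,0,-0.5],[0,0,0],12]])

```text
clock: 5.68
position: [0.5031, 0.1346, 0.2005]
ee_rot: [0.778, -0.628, 0.0, 0.0]
ft_force: [-0.7, -0.5, -1.3]
grip_width: 0.14
```

Request:
play_rows(rows=[[[0,0,-0.5],[0,0,0],12],[[0,0,-0.5],[0,0,0],12]])

```text
clock: 5.92
position: [0.5031, 0.1346, 0.1995]
ee_rot: [0.778, -0.628, 0.0, 0.0]
ft_force: [-1.3, 0.1, 0.4]
grip_width: 0.139
```

Request:
play_rows(rows=[[[0,0,-0.5],[0,0,0],12]])

```text
clock: 6.05
position: [0.5031, 0.1346, 0.199]
ee_rot: [0.778, -0.628, 0.0, 0.0]
ft_force: [0.2, 0.1, 0.4]
grip_width: 0.142
```

Request:
play_rows(rows=[[[0,0,-0.5],[0,0,0],12]])

```text
clock: 6.18
position: [0.5031, 0.1346, 0.1985]
ee_rot: [0.778, -0.628, 0.0, 0.0]
ft_force: [-0.3, 0.1, -0.8]
grip_width: 0.143
```

Request:
play_rows(rows=[[[0,0,-0.5],[0,0,0],12]])

```text
clock: 6.3
position: [0.5031, 0.1346, 0.198]
ee_rot: [0.778, -0.628, 0.0, -0.0]
ft_force: [-0.8, 0.7, -0.1]
grip_width: 0.143
```

Request:
play_rows(rows=[[[0,0,-0.5],[0,0,0],12]])

```text
clock: 6.42
position: [0.5031, 0.1346, 0.1975]
ee_rot: [0.778, -0.628, 0.0, 0.0]
ft_force: [-0.5, -0.2, 0.8]
grip_width: 0.141
```

Run:
```python
from h import *
o=readout.get_obs();print(o['clock'],o['position'],o['ft_force'],o['grip_width']); im=snap('wrist','w4')
cv2.imwrite('pics/w4z.png',cv2.resize(im[190:290,180:360],None,fx=4.4,fy=4.4,interpolation=cv2.INTER_CUBIC))
```

```text
6.425 [0.5031173  0.13460985 0.19752662] [-0.45864873 -0.21181548  0.76723569] 0.14092680398283347
```

View pics/w4z.png

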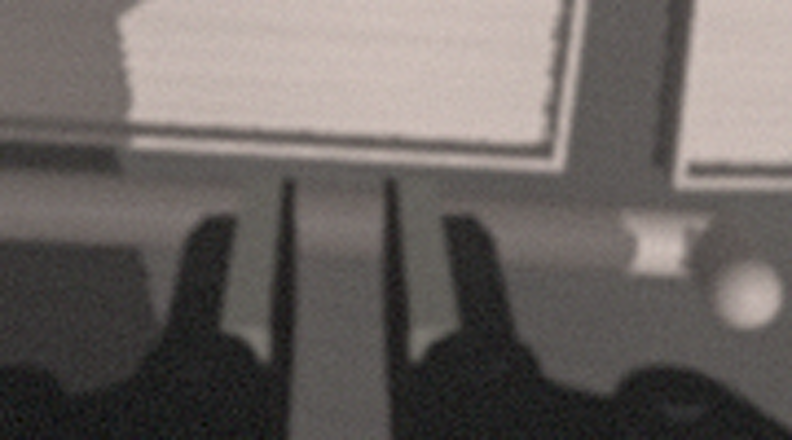

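The pads are over the rail, which is at about row 235 of the crop. There is no contact yet, so I continue down.

Request:
play_rows(rows=[[[0,0,-0.5],[0,0,0],12]])

```text
clock: 6.6
position: [0.5032, 0.1346, 0.1973]
ee_rot: [0.778, -0.628, 0.0, -0.0]
ft_force: [-1.5, 0.4, 5.0]
grip_width: 0.137
```

Request:
play_rows(rows=[[[0,0,-0.5],[0,0,0],12]])

```text
clock: 6.72
position: [0.5032, 0.1346, 0.1972]
ee_rot: [0.778, -0.628, 0.0, -0.0]
ft_force: [-3.1, -0.7, 9.3]
grip_width: 0.142
```

Request:
play_rows(rows=[[[0,0,-0.5],[0,0,0],12]])

```text
clock: 6.85
position: [0.5033, 0.1347, 0.1971]
ee_rot: [0.778, -0.628, 0.0, -0.0]
ft_force: [-5.7, -2.0, 13.5]
grip_width: 0.146
```

Request:
play_rows(rows=[[[0,0,-0.5],[0,0,0],12]])

```text
clock: 6.98
position: [0.5033, 0.1347, 0.1971]
ee_rot: [0.778, -0.628, 0.001, -0.0]
ft_force: [-6.8, -2.9, 17.5]
grip_width: 0.14
```

Contact came at TCP z = 0.1974, and the last step reached 17.5 N, closer to the limit than I wanted. The dry rail top is therefore about 197.4 mm, which agrees with the roughly 198 mm from vision. I back off and go above the hanger.

Request:
play_rows(rows=[[[0,0,3],[0,0,0],12],[[0,0,30],[0,0,0],12],[[0,0,50],[0,0,0],30],[[5,-30,50],[0,0,0],50],[[6,-40,10],[0,0,0],50],[[6,-40,0],[0,0,0],50],[[6,-40,0],[0,0,0],50],[[6,-33,0],[0,0,0],50],[[0,0,0],[0,0,0],50],[[0,0,0],[0,0,0],50]])

```text
clock: 8.22
position: [0.5321, -0.0476, 0.3384]
ee_rot: [0.779, -0.628, -0.0, -0.0]
ft_force: [-0.5, 0.4, 0.2]
grip_width: 0.587
```

Run:
```python
from h import *
o=readout.get_obs();print(o['clock'],o['position'],o['ft_force'],o['grip_width']); ci=camera_info('wrist');im=snap('wrist','w5')
np.save('w5.npy',ci['world_from_camera'])
cv2.imwrite('pics/w5z.png',cv2.resize(im[90:290,150:400],None,fx=3,fy=3,interpolation=cv2.INTER_CUBIC))
```

```text
8.225 [ 0.5320605  -0.04761584  0.33844194] [-0.45276015  0.37223452  0.19391376] 0.5865333811485747
```

View pics/w5z.png

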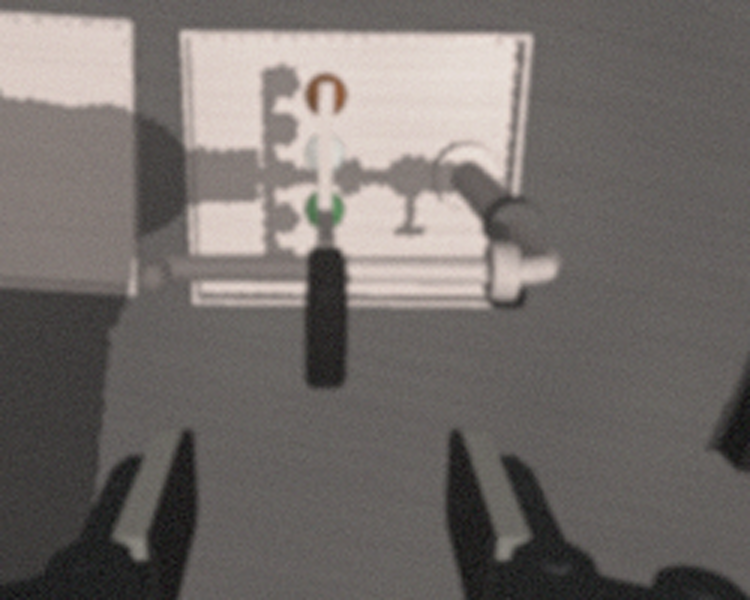

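Run:
```python
from h import *
ci=camera_info('wrist'); P=lambda u,v:(150+u/3,90+v/3)
a=onplane(ci,P(326,384),.271);print('robot-side top edge',a, 'centre',a+.016*np.array([.978,.208,0]))
r1=onplane(ci,P(190,268),.2);r2=onplane(ci,P(480,275),.2);d=r1-r2;print('rail',r1,r2,np.degrees(np.arctan2(d[1],d[0])))
print('tip',onplane(ci,P(153,277),.217),'collar face',onplane(ci,P(490,275),.2))
c2=dict(ci);c2['world_from_camera']=np.load('w2.npy')
print('tip tri',tri([(ci,P(153,277)),(c2,(328.3,193))]))
```

```text
robot-side top edge [ 0.51641283 -0.05185428  0.271     ] centre [ 0.53206083 -0.04852628  0.271     ]
rail [ 5.18914756e-01 -4.75305203e-04  2.00000000e-01] [ 0.53905652 -0.10561139  0.2       ] 100.84520373293753
tip [0.51865749 0.00984117 0.217     ] collar face [ 0.53984316 -0.1092215   0.2       ]
tip tri (array([0.51812695, 0.01022656, 0.21453465]), [np.float64(0.3185262573394464), np.float64(0.31288040440021264)])
```

Request:
play_rows(rows=[[[0,-1,-30],[0,0,-1.4],45],[[0,0,-30],[0,0,0],45],[[0,0,-25],[0,0,0],40],[[0,0,-13],[0,0,0],35],[[0,0,-5],[0,0,0],30],[[0,0,0],[0,0,0],30]], force=25)

```text
clock: 9.02
position: [0.5323, -0.0491, 0.2361]
ee_rot: [0.771, -0.637, 0.0, -0.0]
ft_force: [-0.0, -0.5, -0.4]
grip_width: 0.351
```

Run:
```python
from h import *
o=readout.get_obs();print(o['clock'],o['position'],o['ft_force'],o['grip_width']); ci=camera_info('wrist');im=snap('wrist','w6')
cv2.imwrite('pics/w6z.png',cv2.resize(im[90:340,130:400],None,fx=2.4,fy=2.4,interpolation=cv2.INTER_CUBIC))
```

```text
9.025 [ 0.53234133 -0.04912868  0.23606314] [-0.04645932 -0.4864745  -0.44216481] 0.3506777382753797
```

View pics/w6z.png

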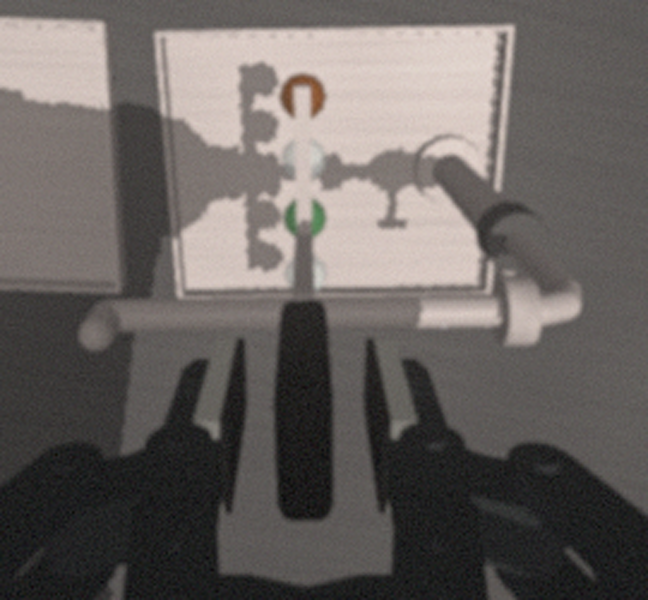

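The block sits between the pads at columns 280–330, and the pads are nearly centred on it. I close on it.

Request:
play_rows(rows=[[[0,0,0],[0,0,0],22],[[0,0,0],[0,0,0],16],[[0,0,0],[0,0,0],12],[[0,0,0],[0,0,0],9],[[0,0,0],[0,0,0],8],[[0,0,0],[0,0,0],8],[[0,0,0],[0,0,0],8]], force=25)

```text
clock: 9.95
position: [0.5322, -0.0492, 0.2358]
ee_rot: [0.771, -0.637, 0.0, -0.0]
ft_force: [-0.7, 2.2, 4.6]
grip_width: 0.139
```

Request:
play_rows(rows=[[[0,0,1],[0,0,0],8],[[0,0,1],[0,0,0],8],[[0,0,0],[0,0,0],8]])

```text
clock: 10.32
position: [0.5319, -0.0496, 0.2372]
ee_rot: [0.771, -0.637, -0.0, 0.0]
ft_force: [0.2, 0.9, -1.8]
grip_width: 0.139
```

Request:
play_rows(rows=[[[-1,5,0],[0,0,0],8],[[-2,8,0],[0,0,0],8],[[0,0,0],[0,0,0],8]])

```text
clock: 10.7
position: [0.529, -0.0352, 0.2377]
ee_rot: [0.771, -0.637, 0.0, -0.0]
ft_force: [0.7, -0.0, -1.7]
grip_width: 0.137
```

Request:
play_rows(rows=[[[-2,10,0],[0,0,0],8],[[-2,10,1],[0,0,0],8],[[-1.7,9,1],[0,0,0],8],[[0,0,2],[0,0,0],8],[[0,0,2],[0,0,0],8],[[0,0,2],[0,0,0],8],[[0,0,0],[0,0,0],8]])

```text
clock: 11.58
position: [0.5235, -0.0077, 0.2457]
ee_rot: [0.77, -0.637, 0.0, -0.0]
ft_force: [-0.2, 0.3, -2.3]
grip_width: 0.137
```

Run:
```python
from h import *
o=readout.get_obs();print(o['clock'],o['position'],o['ft_force'],o['grip_width']); ci=camera_info('wrist');im=snap('wrist','w7');np.save('w7.npy',ci['world_from_camera'])
cv2.imwrite('pics/w7z.png',cv2.resize(im[90:340,100:400],None,fx=2.4,fy=2.4,interpolation=cv2.INTER_CUBIC))
im=snap('scene','s7')
cv2.imwrite('pics/s7z.png',cv2.resize(im[120:220,210:350],None,fx=5.7,fy=5.7,interpolation=cv2.INTER_CUBIC))
```

```text
11.575 [ 0.52354592 -0.00768733  0.24572897] [-0.18091824  0.2782013  -2.3365332 ] 0.13651587061162485
```

View pics/w7z.png

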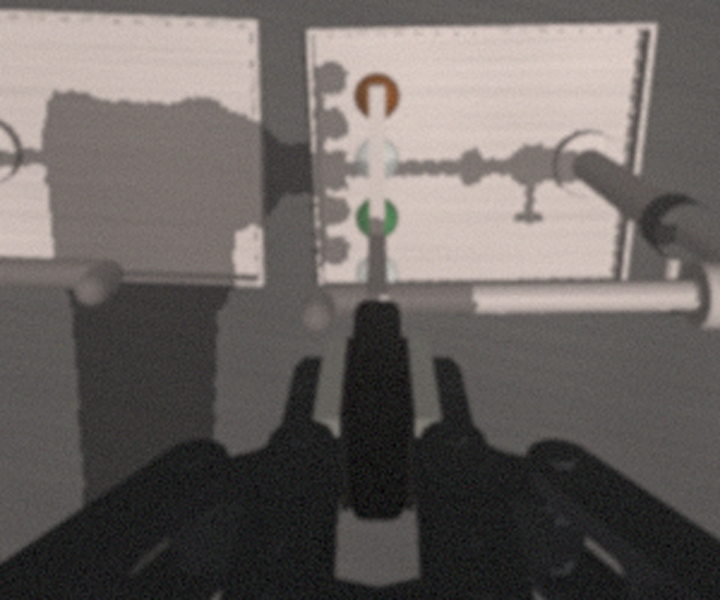

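View pics/s7z.png

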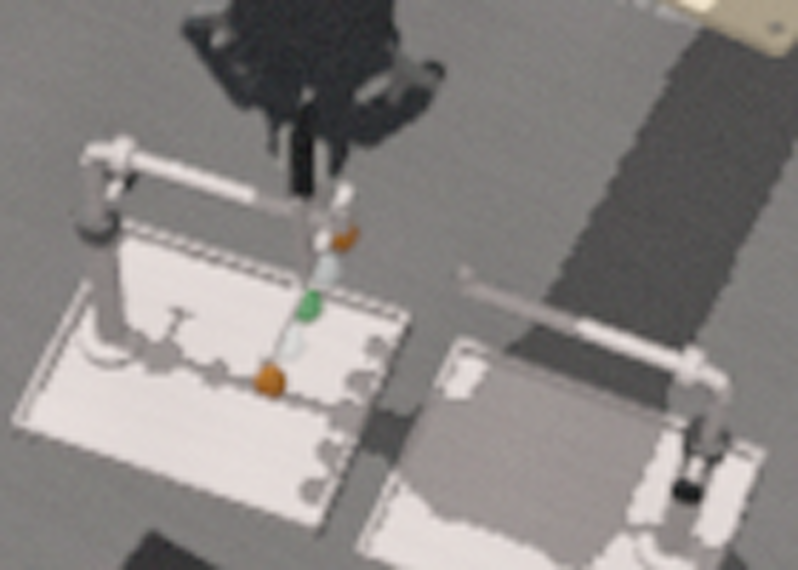

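The hanger is at about x = -22 in the drip frame, lifted 9.9 mm, with the drip pin at crop (318,313). Next I feel the side play.

Request:
play_rows(rows=[[[0.7,0.1,0],[0,0,0],8],[[0.7,0.1,0],[0,0,0],8]])

```text
clock: 11.92
position: [0.5248, -0.0072, 0.2455]
ee_rot: [0.771, -0.637, 0.0, 0.0]
ft_force: [-0.9, -0.9, -2.6]
grip_width: 0.137
```

Request:
play_rows(rows=[[[0.5,0.1,0],[0,0,0],8]])

```text
clock: 12.05
position: [0.5254, -0.0071, 0.2455]
ee_rot: [0.771, -0.637, 0.0, 0.0]
ft_force: [0.0, 0.7, -2.2]
grip_width: 0.135
```

Request:
play_rows(rows=[[[0.5,0.1,0],[0,0,0],8]])

```text
clock: 12.18
position: [0.5258, -0.007, 0.2455]
ee_rot: [0.771, -0.637, 0.0, 0.0]
ft_force: [-0.6, -1.1, -2.1]
grip_width: 0.141
```

Request:
play_rows(rows=[[[0.5,0.1,0],[0,0,0],8]])

```text
clock: 12.3
position: [0.5264, -0.0069, 0.2456]
ee_rot: [0.771, -0.637, 0.0, 0.0]
ft_force: [-0.7, -0.1, -3.2]
grip_width: 0.134
```

Request:
play_rows(rows=[[[0.5,0.1,0],[0,0,0],8]])

```text
clock: 12.42
position: [0.5267, -0.0068, 0.2456]
ee_rot: [0.771, -0.637, -0.0, 0.0]
ft_force: [-1.4, -0.5, -1.3]
grip_width: 0.14
```

Request:
play_rows(rows=[[[0.5,0.1,0],[0,0,0],8]])

```text
clock: 12.55
position: [0.527, -0.0068, 0.2454]
ee_rot: [0.771, -0.637, -0.0, 0.0]
ft_force: [-3.3, 0.1, -2.2]
grip_width: 0.137
```

Request:
play_rows(rows=[[[0.5,0.1,0],[0,0,0],8]])

```text
clock: 12.68
position: [0.5273, -0.0067, 0.2454]
ee_rot: [0.771, -0.637, -0.0, 0.001]
ft_force: [-3.6, -1.3, 0.1]
grip_width: 0.138
```

Request:
play_rows(rows=[[[-2.2,-0.4,0],[0,0,0],8],[[-2.2,-0.4,0],[0,0,0],8],[[0,0,2],[0,0,0],8],[[0,0,1.6],[0,0,0],8],[[0,0,0],[0,0,0],8],[[0,0,0],[0,0,0],8]])

```text
clock: 13.42
position: [0.5235, -0.0074, 0.2491]
ee_rot: [0.771, -0.637, 0.0, -0.0]
ft_force: [1.2, 0.1, -2.1]
grip_width: 0.134
```

Request:
play_rows(rows=[[[-0.4,2,0.2],[0,0,0],8],[[-0.4,2,0],[0,0,0],8],[[-0.4,2,0],[0,0,0],8]])

```text
clock: 13.8
position: [0.5222, -0.0012, 0.2494]
ee_rot: [0.771, -0.637, 0.0, 0.0]
ft_force: [0.0, 0.0, -2.9]
grip_width: 0.133
```

Request:
play_rows(rows=[[[-0.3,1.5,0],[0,0,0],8],[[-0.3,1.5,0],[0,0,0],8]])

```text
clock: 14.05
position: [0.5216, 0.0017, 0.2494]
ee_rot: [0.771, -0.637, 0.0, 0.0]
ft_force: [-0.5, -0.2, -2.3]
grip_width: 0.14
```

Request:
play_rows(rows=[[[-0.3,1.5,0],[0,0,0],8],[[-0.3,1.5,0],[0,0,0],8]])

```text
clock: 14.3
position: [0.521, 0.0047, 0.2494]
ee_rot: [0.771, -0.637, 0.0, 0.0]
ft_force: [0.5, 0.2, -2.7]
grip_width: 0.137
```

Request:
play_rows(rows=[[[-0.3,1.5,0],[0,0,0],8],[[-0.3,1.5,0],[0,0,0],8]])

```text
clock: 14.55
position: [0.5204, 0.0077, 0.2494]
ee_rot: [0.771, -0.637, 0.0, 0.0]
ft_force: [0.2, 0.8, -2.3]
grip_width: 0.137
```

Request:
play_rows(rows=[[[-0.4,2,0],[0,0,0],8],[[-0.4,2,0],[0,0,0],8]])

```text
clock: 14.8
position: [0.5196, 0.0118, 0.2494]
ee_rot: [0.771, -0.637, 0.0, 0.0]
ft_force: [-0.7, 0.1, -2.6]
grip_width: 0.135
```

Request:
play_rows(rows=[[[-0.4,2,0],[0,0,0],8],[[-0.4,2,0],[0,0,0],8]])

```text
clock: 15.05
position: [0.5188, 0.0158, 0.2494]
ee_rot: [0.771, -0.637, 0.0, 0.0]
ft_force: [-1.1, -0.3, -2.7]
grip_width: 0.14
```

Request:
play_rows(rows=[[[-0.8,4,0],[0,0,0],8],[[-0.8,4,0],[0,0,0],8],[[-0.8,4,0],[0,0,0],8],[[-0.8,4,0],[0,0,0],8],[[0,0,0],[0,0,0],8],[[0,0,0],[0,0,0],8]])

```text
clock: 15.8
position: [0.5157, 0.0314, 0.2494]
ee_rot: [0.771, -0.637, 0.0, 0.0]
ft_force: [-0.4, -1.1, -1.1]
grip_width: 0.139
```

Run:
```python
from h import *
o=readout.get_obs();print(o['clock'],o['position'],o['ft_force'],o['grip_width']); ci=camera_info('wrist');im=snap('wrist','w8');np.save('w8.npy',ci['world_from_camera'])
cv2.imwrite('pics/w8z.png',cv2.resize(im[140:340,80:380],None,fx=2.6,fy=2.6,interpolation=cv2.INTER_CUBIC))
im=snap('scene','s8')
cv2.imwrite('pics/s8z.png',cv2.resize(im[120:220,210:350],None,fx=5.7,fy=5.7,interpolation=cv2.INTER_CUBIC))
```

```text
15.8 [0.51565361 0.03143231 0.24935712] [-0.38192983 -1.0951125  -1.05163397] 0.13890409191671146
```

View pics/w8z.png

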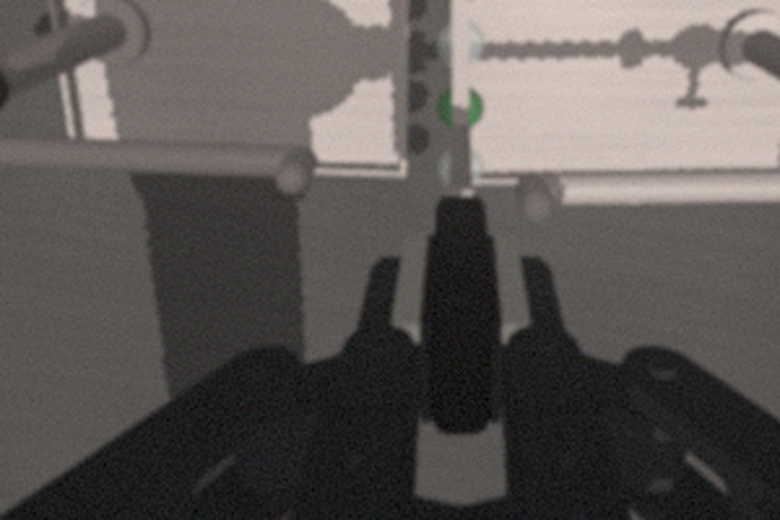

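View pics/s8z.png

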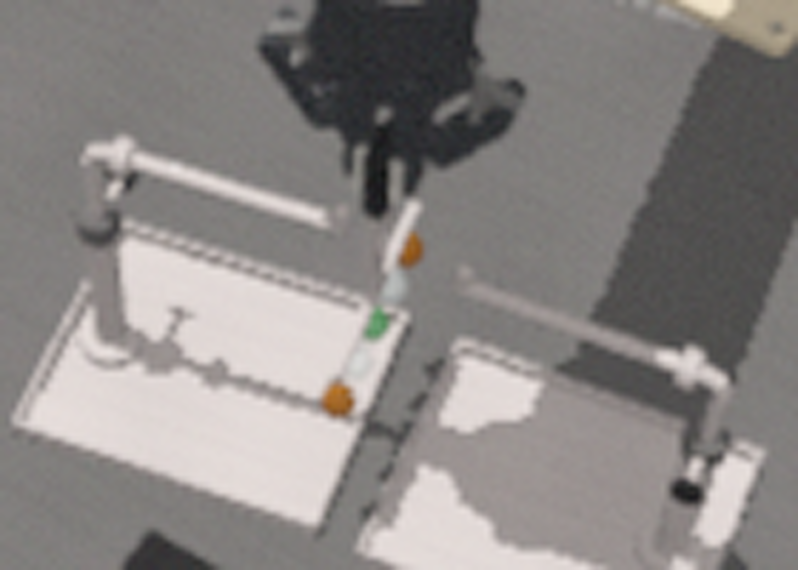

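Run:
```python
from h import *
ci=camera_info('wrist'); P=lambda u,v:(80+u/2.6,140+v/2.6)
c2=dict(ci);c2['world_from_camera']=np.load('w2.npy');c3=dict(ci);c3['world_from_camera']=np.load('w3.npy')
print('drip',onplane(ci,P(538,198),.215))
d=P(293,175)
for z in(.205,.2075): print('dry',onplane(ci,d,z),onplane(c2,(262.8,183.1),z),onplane(c3,(339,238.5),z))
print(onplane(ci,P(0,152),.1924),onplane(ci,P(270,162),.1924))
print('collar', onplane(c3,(163,221),.1924))
print(tri([(ci,d),(c2,(262.8,183.1)),(c3,(339,238.5))]),tri([(ci,P(538,198)),(c2,(328.3,193)),(c3,(452,254.5))]))
```

```text
drip [0.52060152 0.01028261 0.215     ]
dry [0.51004293 0.08047309 0.205     ] [0.51161482 0.08039723 0.205     ] [0.50902559 0.08008568 0.205     ]
dry [0.51121065 0.08003272 0.2075    ] [0.5123909  0.08062694 0.2075    ] [0.51023028 0.0812394  0.2075    ]
[0.4948987  0.17261318 0.1924    ] [0.50719226 0.09020205 0.1924    ]
collar [0.49012502 0.19969185 0.1924    ]
(array([0.51078905, 0.08052014, 0.20629032]), [np.float64(0.4130389903487358), np.float64(1.0748371471340237), np.float64(1.6389739812839903)]) (array([0.51868135, 0.01001223, 0.2139838 ]), [np.float64(1.848230651126886), np.float64(0.3539401273589959), np.float64(1.6059366566473874)])
```

Request:
play_rows(rows=[[[-0.4,6,-2.5],[0,0,-0.6],8],[[-0.3,6,-2.5],[0,0,-0.6],8],[[-0.3,6,-2.5],[0,0,-0.6],8],[[-0.3,6,0],[0,0,0],8],[[-0.2,5,0],[0,0,0],8],[[0,4,0],[0,0,0],8],[[0,0,0],[0,0,0],8],[[0,0,0],[0,0,0],8]])

```text
clock: 16.9
position: [0.5142, 0.0644, 0.2419]
ee_rot: [0.76, -0.649, 0.0, 0.0]
ft_force: [-0.8, 0.1, -2.8]
grip_width: 0.136
```

Run:
```python
from h import *
o=readout.get_obs();print(o['clock'],o['position'],o['ft_force'],o['grip_width']); ci=camera_info('wrist');im=snap('wrist','w9');np.save('w9.npy',ci['world_from_camera'])
cv2.imwrite('pics/w9z.png',cv2.resize(im[160:300,150:350],None,fx=4,fy=4,interpolation=cv2.INTER_CUBIC))
im=snap('scene','s9')
cv2.imwrite('pics/s9z.png',cv2.resize(im[130:210,240:350],None,fx=7,fy=7,interpolation=cv2.INTER_CUBIC))
```

```text
16.9 [0.51416994 0.06436211 0.24186921] [-0.81402906  0.05201393 -2.82464661] 0.13551279902452365
```

View pics/w9z.png

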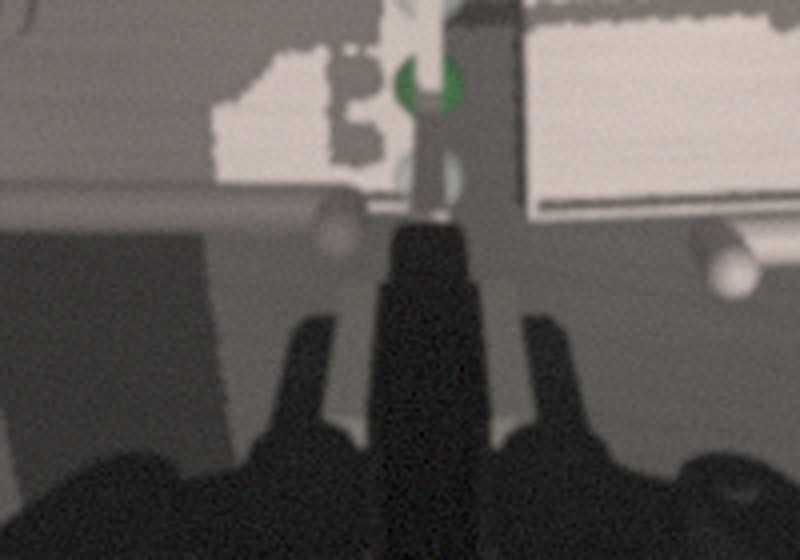

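View pics/s9z.png

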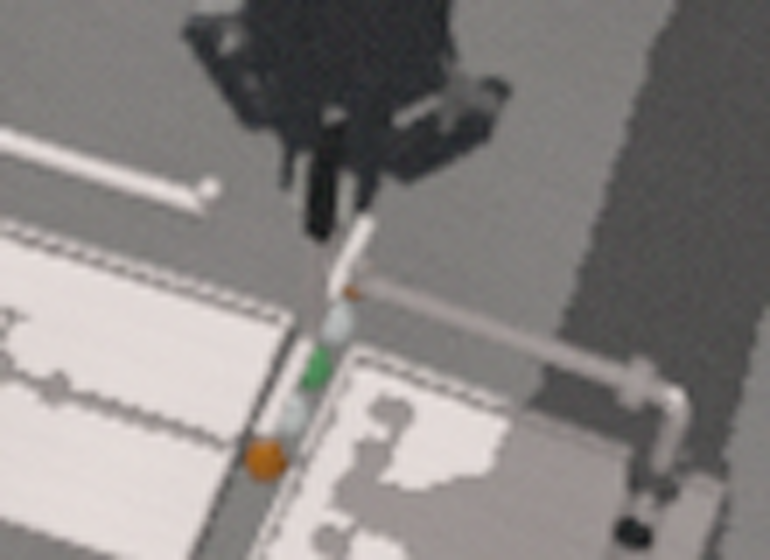

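Run:
```python
from h import *
def rows(f,cols):
    g=cv2.cvtColor(cv2.imread(f'pics/{f}.png'),cv2.COLOR_BGR2GRAY)
    for c in cols: print(f,c,g[195:235,c-1:c+2].mean(1).astype(int).tolist())
rows('w7',[250,268,280]); rows('w9',[190,210,225])
ci=dict(camera_info('wrist'))
for f,t,z,uv,ang in [('w7',(.52355,-.0077),.2,(256.7,216),101.6),('w9',(.51417,.06436),.1924,(225,213),99.1),('w9',(.51417,.06436),.1924,(195,212.3),99.1)]:
    ci['world_from_camera']=np.load(f+'.npy'); p=onplane(ci,uv,z); a=np.radians(ang-90); n=np.array([np.cos(a),np.sin(a)]); print(f,p,'rail lateral minus TCP',(p[:2]-t)@n)
```

```text
w7 250 [196, 193, 187, 175, 166, 163, 163, 165, 166, 166, 166, 155, 135, 107, 99, 103, 108, 109, 113, 108, 90, 65, 44, 36, 35, 31, 33, 35, 29, 35, 34, 31, 33, 30, 30, 32, 32, 31, 33, 33]
w7 268 [196, 194, 193, 194, 195, 195, 194, 195, 196, 195, 190, 168, 130, 102, 101, 106, 110, 111, 116, 120, 121, 116, 113, 105, 102, 94, 93, 92, 92, 89, 88, 90, 88, 84, 81, 66, 48, 39, 42, 34]
w7 280 [194, 195, 195, 193, 194, 195, 197, 195, 198, 196, 189, 163, 125, 102, 101, 107, 112, 111, 115, 121, 119, 117, 113, 106, 103, 96, 95, 93, 95, 97, 95, 92, 93, 93, 93, 94, 93, 90, 94, 93]
w9 190 [113, 112, 110, 108, 109, 110, 110, 109, 111, 105, 98, 98, 98, 104, 109, 111, 115, 112, 113, 109, 106, 100, 87, 72, 60, 59, 55, 58, 56, 57, 58, 55, 57, 55, 54, 57, 55, 56, 56, 54]
w9 210 [190, 191, 187, 189, 189, 188, 188, 186, 188, 179, 152, 118, 102, 104, 108, 113, 114, 116, 111, 110, 105, 100, 95, 92, 93, 89, 89, 91, 90, 89, 91, 90, 89, 89, 91, 89, 88, 90, 88, 88]
w9 225 [193, 189, 190, 189, 193, 190, 190, 191, 190, 183, 156, 118, 101, 106, 109, 111, 117, 117, 114, 110, 106, 102, 97, 92, 88, 89, 87, 90, 90, 90, 89, 90, 89, 90, 91, 91, 86, 89, 88, 89]
w7 [ 0.51930556 -0.0080593   0.2       ] rail lateral minus TCP -0.004229996224038306
w9 [0.50683923 0.08895949 0.1924    ] rail lateral minus TCP -0.003347894837600051
w9 [0.50374532 0.11241139 0.1924    ] rail lateral minus TCP -0.0026937596512849713
```

Run:
```python
from h import *
ci=dict(camera_info('wrist'))
for f,t,z,us,ang in [('w7',(.52355,-.0077),.2,((268,207),(280,206.9),(268,219.3)),101.6),('w9',(.51417,.06436),.1924,((210,205.3),(225,205.4),(225,217.5),(190,217.7)),99.1)]:
  for uv in us:
    ci['world_from_camera']=np.load(f+'.npy'); p=onplane(ci,uv,z); a=np.radians(ang-90); n=np.array([np.cos(a),np.sin(a)]); print(f,uv,p,'rail lateral minus TCP',(p[:2]-t)@n)
```

```text
w7 (268, 207) [ 0.5283789  -0.01517158  0.2       ] rail lateral minus TCP 0.003227899389649071
w7 (280, 206.9) [ 0.53018246 -0.0242117   0.2       ] rail lateral minus TCP 0.0031768579094196615
w7 (268, 219.3) [ 0.51817639 -0.01725905  0.2       ] rail lateral minus TCP -0.007185965989733652
w9 (210, 205.3) [0.51154579 0.10131491 0.1924    ] rail lateral minus TCP 0.00325353645798575
w9 (225, 205.4) [0.51329157 0.08972311 0.1924    ] rail lateral minus TCP 0.0031440070162423424
w9 (225, 217.5) [0.50295628 0.08849995 0.1924    ] rail lateral minus TCP -0.007254649559538107
w9 (190, 217.7) [0.49844205 0.11595613 0.1924    ] rail lateral minus TCP -0.007369647989855556
```

Relative to the tool, the dry rail's lateral offset matches the centred state on the first rail to within about 0.1 mm. I advance onto it gently.

Request:
play_rows(rows=[[[-0.3,2,0],[0,0,0],8],[[-0.3,2,0],[0,0,0],8],[[-0.2,1,0],[0,0,0],8],[[-0.2,1,0],[0,0,0],8]])

```text
clock: 17.5
position: [0.5131, 0.0707, 0.2419]
ee_rot: [0.761, -0.649, 0.0, 0.0]
ft_force: [-0.0, -0.0, -1.8]
grip_width: 0.136
```

Request:
play_rows(rows=[[[-0.1,1,0],[0,0,0],8],[[-0.2,1,0],[0,0,0],8]])

```text
clock: 17.75
position: [0.5128, 0.0727, 0.2419]
ee_rot: [0.761, -0.649, 0.0, 0.0]
ft_force: [0.8, 0.5, -3.0]
grip_width: 0.134
```

Request:
play_rows(rows=[[[-0.1,0.8,0],[0,0,0],8]])

```text
clock: 17.88
position: [0.5127, 0.0734, 0.2418]
ee_rot: [0.761, -0.649, 0.0, 0.0]
ft_force: [0.2, -0.7, -2.8]
grip_width: 0.143
```

Request:
play_rows(rows=[[[-0.1,0.8,0],[0,0,0],8]])

```text
clock: 18.0
position: [0.5126, 0.0742, 0.2418]
ee_rot: [0.761, -0.649, 0.0, 0.0]
ft_force: [-0.4, 0.6, -2.0]
grip_width: 0.137
```

Request:
play_rows(rows=[[[-0.2,1,0],[0,0,0],8]])

```text
clock: 18.12
position: [0.5124, 0.0752, 0.2419]
ee_rot: [0.761, -0.649, 0.0, 0.0]
ft_force: [-0.5, 0.0, -1.8]
grip_width: 0.138
```

Request:
play_rows(rows=[[[-0.2,1,0],[0,0,0],8]])

```text
clock: 18.25
position: [0.5122, 0.0763, 0.2419]
ee_rot: [0.761, -0.649, 0.0, -0.0]
ft_force: [-0.8, -0.0, -1.8]
grip_width: 0.134
```

Request:
play_rows(rows=[[[-0.1,1,0],[0,0,0],8]])

```text
clock: 18.38
position: [0.5121, 0.0773, 0.2419]
ee_rot: [0.761, -0.649, 0.0, 0.0]
ft_force: [-0.1, -0.8, -2.9]
grip_width: 0.141
```

Request:
play_rows(rows=[[[-0.2,1,0],[0,0,0],8]])

```text
clock: 18.5
position: [0.5119, 0.0783, 0.2418]
ee_rot: [0.761, -0.649, 0.0, 0.0]
ft_force: [0.1, -0.3, -2.8]
grip_width: 0.133
```

Request:
play_rows(rows=[[[-0.2,1,0],[0,0,0],8],[[-0.1,1,0],[0,0,0],8]])

```text
clock: 18.75
position: [0.5116, 0.0803, 0.2419]
ee_rot: [0.761, -0.649, 0.0, 0.0]
ft_force: [0.6, -0.6, -2.4]
grip_width: 0.135
```

Request:
play_rows(rows=[[[-0.2,1,0],[0,0,0],8],[[-0.2,1,0],[0,0,0],8]])

```text
clock: 19.0
position: [0.5112, 0.0823, 0.2419]
ee_rot: [0.761, -0.649, 0.0, 0.0]
ft_force: [-0.3, 0.3, -2.5]
grip_width: 0.14
```

Request:
play_rows(rows=[[[-0.1,1,0],[0,0,0],8],[[-0.2,1,0],[0,0,0],8]])

```text
clock: 19.25
position: [0.5109, 0.0843, 0.2419]
ee_rot: [0.761, -0.649, 0.0, 0.0]
ft_force: [1.1, 0.0, -2.8]
grip_width: 0.137
```

Request:
play_rows(rows=[[[-0.2,1,0],[0,0,0],8],[[-0.1,1,0],[0,0,0],8]])

```text
clock: 19.5
position: [0.5106, 0.0863, 0.2419]
ee_rot: [0.761, -0.649, 0.0, 0.0]
ft_force: [0.3, 0.2, -1.9]
grip_width: 0.136
```

Request:
play_rows(rows=[[[-0.2,1,0],[0,0,0],8],[[-0.1,1,0],[0,0,0],8]])

```text
clock: 19.75
position: [0.5103, 0.0883, 0.2419]
ee_rot: [0.761, -0.649, 0.0, 0.0]
ft_force: [0.5, -0.4, -2.5]
grip_width: 0.14
```

Request:
play_rows(rows=[[[-0.2,1,0],[0,0,0],8],[[-0.2,1,0],[0,0,0],8],[[-0.2,1,0],[0,0,0],8]])

```text
clock: 20.12
position: [0.5097, 0.0913, 0.2418]
ee_rot: [0.761, -0.649, 0.0, 0.0]
ft_force: [0.7, -0.3, -2.1]
grip_width: 0.136
```

Request:
play_rows(rows=[[[-0.3,2,0],[0,0,0],8],[[-0.3,2,0],[0,0,0],8],[[0,0,-2],[0,0,0],8],[[0,0,-2],[0,0,0],8],[[0,0,-2],[0,0,0],8],[[0,0,0],[0,0,0],8]])

```text
clock: 20.88
position: [0.509, 0.0951, 0.2356]
ee_rot: [0.76, -0.649, -0.0, 0.0]
ft_force: [0.6, -0.2, -1.6]
grip_width: 0.14
```

Run:
```python
from h import *
o=readout.get_obs();print(o['clock'],o['position'],o['ft_force'],o['grip_width']); ci=camera_info('wrist');im=snap('wrist','w10');np.save('w10.npy',ci['world_from_camera'])
cv2.imwrite('pics/w10z.png',cv2.resize(im[140:300,100:350],None,fx=3.2,fy=3.2,interpolation=cv2.INTER_CUBIC))
g=cv2.cvtColor(im,cv2.COLOR_BGR2GRAY)
for c in (180,210,230): print(c,g[195:235,c-1:c+2].mean(1).astype(int).tolist())
```

```text
20.875 [0.50902863 0.09508971 0.23563956] [ 0.5563918  -0.22264317 -1.64484675] 0.1399127279832492
180 [113, 113, 114, 115, 112, 110, 112, 112, 114, 113, 112, 109, 104, 96, 96, 104, 106, 109, 112, 112, 115, 110, 108, 105, 99, 89, 73, 58, 54, 53, 57, 56, 54, 56, 54, 52, 54, 56, 56, 54]
210 [188, 192, 190, 188, 184, 186, 185, 187, 185, 187, 182, 180, 169, 137, 109, 101, 106, 109, 113, 119, 116, 114, 109, 107, 101, 95, 94, 92, 92, 91, 92, 91, 91, 87, 90, 90, 88, 88, 88, 92]
230 [191, 194, 195, 190, 191, 188, 188, 190, 191, 189, 189, 188, 170, 135, 106, 102, 106, 108, 115, 116, 119, 114, 111, 109, 105, 99, 94, 90, 89, 91, 92, 95, 92, 91, 91, 91, 91, 90, 90, 87]
```

View pics/w10z.png

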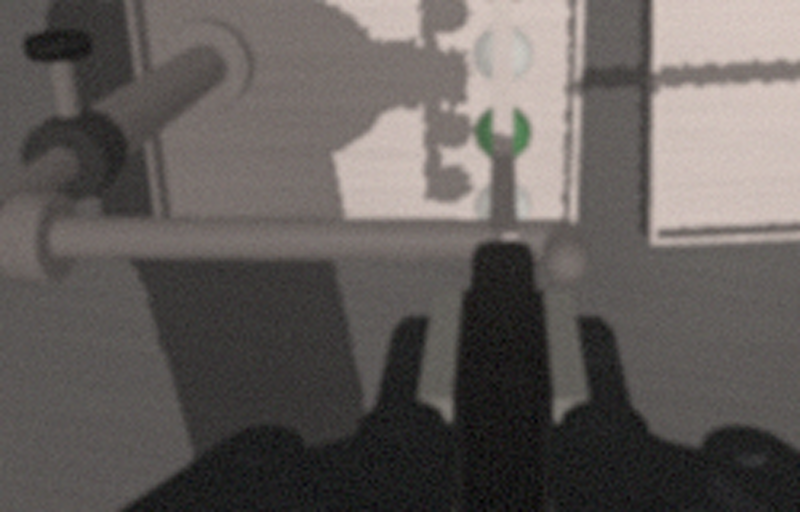

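The hanger is inside the dry pin, which is at (565,255), with the collar at (45,240). I lower it and slide towards the collar.

Request:
play_rows(rows=[[[0,0,-1.5],[0,0,0],8],[[0,0,-1.5],[0,0,0],8],[[0,0,-1],[0,0,0],8],[[-0.6,4,0],[0,0,0],8],[[-0.8,5,0],[0,0,0],8],[[-0.8,5,0],[0,0,0],8],[[-0.8,5,0],[0,0,0],8],[[-0.8,5,0],[0,0,0],8],[[-0.5,3,0],[0,0,0],8]])

```text
clock: 22.05
position: [0.5047, 0.1226, 0.2319]
ee_rot: [0.761, -0.649, 0.0, -0.0]
ft_force: [-0.0, -0.3, -2.1]
grip_width: 0.138
```

Request:
play_rows(rows=[[[-0.6,4,0],[0,0,0],8],[[-0.8,5,0],[0,0,0],8],[[-0.8,5,0],[0,0,0],8],[[-0.8,5,0],[0,0,0],8],[[-0.8,5,0],[0,0,0],8],[[-0.8,5,0],[0,0,0],8],[[-0.8,5,0],[0,0,0],8],[[-0.8,5,0],[0,0,0],8],[[-0.8,5,0],[0,0,0],8],[[-0.6,4,0],[0,0,0],8],[[0,0,0],[0,0,0],8]])

```text
clock: 23.42
position: [0.4971, 0.1706, 0.2319]
ee_rot: [0.761, -0.649, -0.0, -0.0]
ft_force: [-0.2, -0.1, -2.5]
grip_width: 0.138
```

Run:
```python
from h import *
o=readout.get_obs();print(o['clock'],o['position'],o['ft_force'],o['grip_width']); ci=camera_info('wrist');im=snap('wrist','w11');np.save('w11.npy',ci['world_from_camera'])
cv2.imwrite('pics/w11z.png',cv2.resize(im[140:300,150:400],None,fx=3.2,fy=3.2,interpolation=cv2.INTER_CUBIC))
```

```text
23.425 [0.4971078  0.17057063 0.23185995] [-0.21815888 -0.0804882  -2.45616342] 0.13761818441963483
```

View pics/w11z.png

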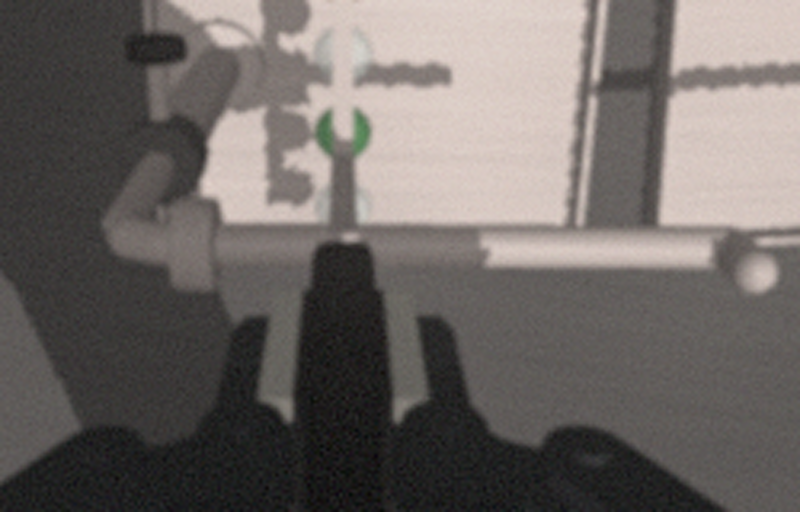

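Request:
play_rows(rows=[[[-0.5,3,0],[0,0,0],8],[[-0.5,3,0],[0,0,0],8],[[-0.5,3,0],[0,0,0],8],[[-0.5,3,0],[0,0,0],8],[[-0.3,2,0],[0,0,0],8],[[-0.3,2,0],[0,0,0],8],[[-0.2,1,0],[0,0,0],8],[[-0.2,1,0],[0,0,0],8],[[-0.1,1,0],[0,0,0],8]])

```text
clock: 24.6
position: [0.4941, 0.1892, 0.2319]
ee_rot: [0.761, -0.649, 0.0, 0.0]
ft_force: [-0.6, -0.1, -2.9]
grip_width: 0.131
```

Run:
```python
from h import *
o=readout.get_obs();print(o['clock'],o['position'],o['ft_force'],o['grip_width']); ci=camera_info('wrist');im=snap('wrist','w12');np.save('w12.npy',ci['world_from_camera'])
cv2.imwrite('pics/w12z.png',cv2.resize(im[160:280,170:350],None,fx=4.4,fy=4.4,interpolation=cv2.INTER_CUBIC))
```

```text
24.6 [0.49413849 0.18920211 0.23186539] [-0.61123387 -0.08236468 -2.88444321] 0.13145674365572863
```

View pics/w12z.png

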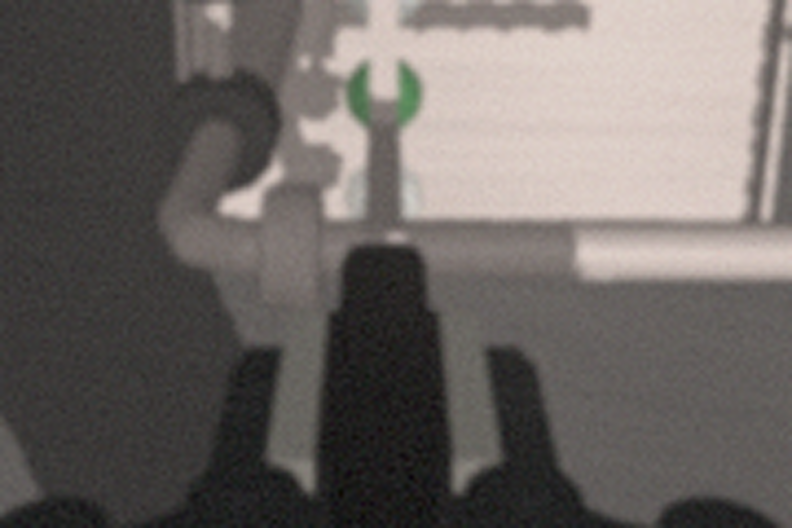

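Request:
play_rows(rows=[[[-0.2,1,0],[0,0,0],8],[[-0.1,1,0],[0,0,0],8],[[-0.2,1,0],[0,0,0],8]])

```text
clock: 25.02
position: [0.4936, 0.1923, 0.2319]
ee_rot: [0.761, -0.649, 0.0, 0.0]
ft_force: [0.3, -0.9, -2.7]
grip_width: 0.136
```

Request:
play_rows(rows=[[[-0.1,0.7,0],[0,0,0],8]])

```text
clock: 25.15
position: [0.4935, 0.193, 0.2319]
ee_rot: [0.761, -0.649, 0.0, 0.0]
ft_force: [0.0, 0.1, -3.1]
grip_width: 0.139
```

Request:
play_rows(rows=[[[-0.1,0.7,0],[0,0,0],8]])

```text
clock: 25.28
position: [0.4934, 0.1936, 0.2319]
ee_rot: [0.761, -0.649, 0.0, 0.0]
ft_force: [0.0, -0.9, -1.9]
grip_width: 0.138
```

Request:
play_rows(rows=[[[-0.1,0.7,0],[0,0,0],8]])

```text
clock: 25.4
position: [0.4933, 0.1943, 0.2318]
ee_rot: [0.761, -0.649, 0.0, 0.0]
ft_force: [0.2, 0.1, -1.3]
grip_width: 0.135
```

Request:
play_rows(rows=[[[-0.1,0.6,0],[0,0,0],8]])

```text
clock: 25.52
position: [0.4932, 0.1949, 0.2319]
ee_rot: [0.761, -0.649, 0.0, 0.0]
ft_force: [0.7, 0.9, -2.7]
grip_width: 0.137
```

Request:
play_rows(rows=[[[-0.1,0.6,0],[0,0,0],8]])

```text
clock: 25.65
position: [0.4931, 0.1955, 0.2319]
ee_rot: [0.761, -0.649, 0.0, 0.0]
ft_force: [0.1, -0.8, -2.6]
grip_width: 0.138
```

Request:
play_rows(rows=[[[-0.1,0.6,0],[0,0,0],8]])

```text
clock: 25.78
position: [0.493, 0.1961, 0.2318]
ee_rot: [0.761, -0.649, 0.0, 0.0]
ft_force: [0.0, -0.3, -3.2]
grip_width: 0.136
```

Request:
play_rows(rows=[[[-0.1,0.6,0],[0,0,0],8]])

```text
clock: 25.9
position: [0.4929, 0.1966, 0.2318]
ee_rot: [0.761, -0.649, 0.0, 0.0]
ft_force: [-0.6, -0.6, -2.6]
grip_width: 0.136
```

Request:
play_rows(rows=[[[-0.1,0.6,0],[0,0,0],8]])

```text
clock: 26.02
position: [0.4929, 0.1967, 0.2319]
ee_rot: [0.76, -0.649, 0.0, 0.0]
ft_force: [0.0, -3.6, -1.4]
grip_width: 0.139
```

Run:
```python
from h import *
o=readout.get_obs();print(o['clock'],o['position'],o['ft_force'],o['grip_width']); ci=camera_info('wrist');im=snap('wrist','w13');np.save('w13.npy',ci['world_from_camera'])
cv2.imwrite('pics/w13z.png',cv2.resize(im[160:280,170:350],None,fx=4.4,fy=4.4,interpolation=cv2.INTER_CUBIC))
```

```text
26.025 [0.49294606 0.19670728 0.23187633] [ 0.02781551 -3.64724074 -1.38286136] 0.1390535937908897
```

View pics/w13z.png

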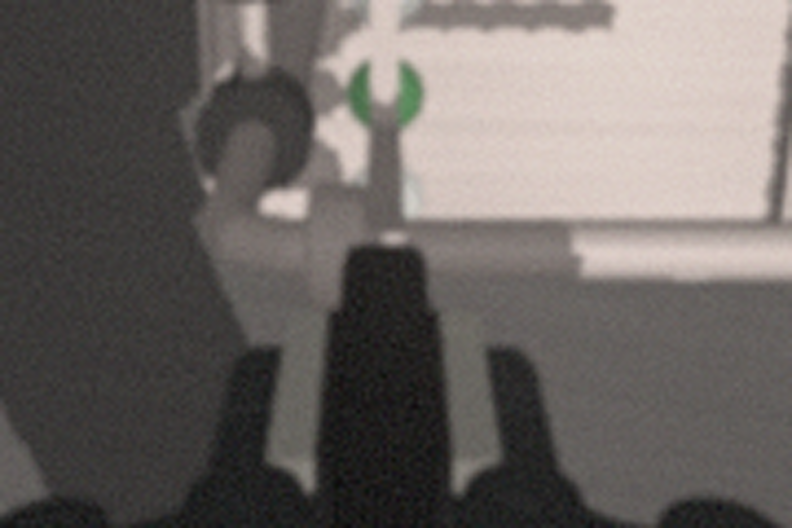

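The plate touches the collar at 3.6 N. I ease back half a millimetre and lower onto the rail.

Request:
play_rows(rows=[[[0.1,-0.8,0],[0,0,0],8],[[0,0,-1],[0,0,0],8],[[0,0,-1],[0,0,0],8],[[0,0,-0.7],[0,0,0],8]])

```text
clock: 26.58
position: [0.4929, 0.1965, 0.2291]
ee_rot: [0.761, -0.649, 0.0, 0.0]
ft_force: [1.0, -0.9, -2.1]
grip_width: 0.136
```

Request:
play_rows(rows=[[[0,0,-0.4],[0,0,0],8]])

```text
clock: 26.7
position: [0.4929, 0.1965, 0.2287]
ee_rot: [0.761, -0.649, 0.0, 0.0]
ft_force: [0.4, -1.7, -2.3]
grip_width: 0.14
```

Request:
play_rows(rows=[[[0,0,-0.4],[0,0,0],8]])

```text
clock: 26.82
position: [0.4929, 0.1965, 0.2283]
ee_rot: [0.761, -0.649, 0.0, 0.0]
ft_force: [-0.5, -2.2, -1.6]
grip_width: 0.137
```

Request:
play_rows(rows=[[[0,0,-0.4],[0,0,0],8]])

```text
clock: 26.95
position: [0.4929, 0.1965, 0.228]
ee_rot: [0.761, -0.649, 0.0, -0.0]
ft_force: [-0.1, -1.2, -0.3]
grip_width: 0.137
```

Request:
play_rows(rows=[[[0,0,-0.3],[0,0,0],8]])

```text
clock: 27.08
position: [0.493, 0.1966, 0.2279]
ee_rot: [0.761, -0.649, 0.0, -0.0]
ft_force: [-2.0, -2.2, 2.1]
grip_width: 0.136
```

The hanger is seated, with fz at +2.1 N. I release gently.

Request:
play_rows(rows=[[[0,0,0],[0,0,0],12.5],[[0,0,0],[0,0,0],14],[[0,0,0],[0,0,0],17],[[0,0,0],[0,0,0],22],[[0,0,0],[0,0,0],30],[[0,0,0],[0,0,0],34],[[0,0,0],[0,0,0],34]])

```text
clock: 27.95
position: [0.4929, 0.1965, 0.2277]
ee_rot: [0.761, -0.649, 0.0, 0.0]
ft_force: [0.0, 0.9, 0.8]
grip_width: 0.402
```

Run:
```python
from h import *
o=readout.get_obs();print(o['clock'],o['position'],o['ft_force'],o['grip_width']); im=snap('wrist','w14')
cv2.imwrite('pics/w14z.png',cv2.resize(im[140:340,130:380],None,fx=3,fy=3,interpolation=cv2.INTER_CUBIC))
```

```text
27.95 [0.49290443 0.1965184  0.22765651] [0.02682257 0.9174297  0.80014236] 0.40221776452821295
```

View pics/w14z.png

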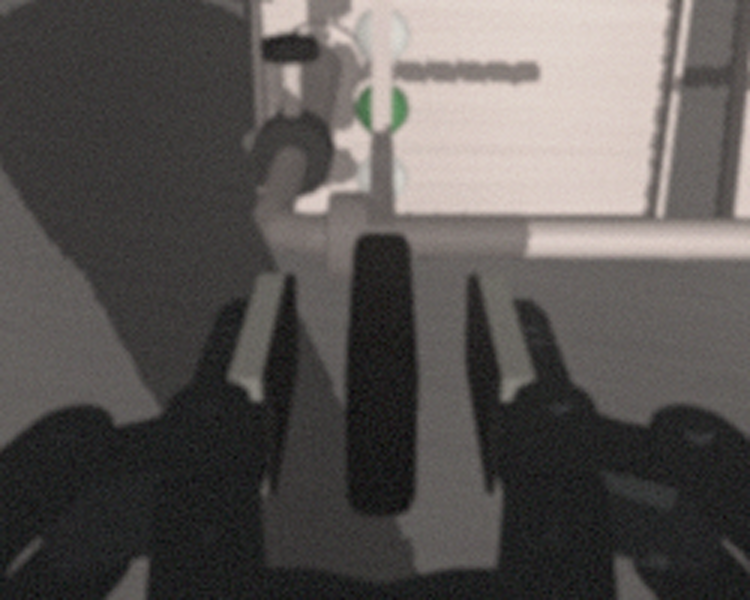

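The hanger hangs upright by the collar at (380,350), clear of both fingers. I go straight up.

Request:
play_rows(rows=[[[0,0,5],[0,0,0],34],[[0,0,15],[0,0,0],34],[[0,0,30],[0,0,0],34],[[0,0,30],[0,0,0],34],[[0,0,30],[0,0,0],34],[[0,0,10],[0,0,0],34],[[0,0,0],[0,0,0],34],[[0,0,0],[0,0,0],34]])

```text
clock: 29.0
position: [0.4926, 0.1963, 0.3466]
ee_rot: [0.761, -0.649, -0.0, 0.001]
ft_force: [0.7, -0.1, 0.3]
grip_width: 0.398
```

Run:
```python
from h import *
o=readout.get_obs();print(o['clock'],o['position'],o['ft_force'],o['grip_width']); im=snap('wrist','w15')
cv2.imwrite('pics/w15z.png',cv2.resize(im[100:300,130:380],None,fx=3,fy=3,interpolation=cv2.INTER_CUBIC))
im=snap('scene','s15')
cv2.imwrite('pics/s15z.png',cv2.resize(im[100:280,130:400],None,fx=2.9,fy=2.9,interpolation=cv2.INTER_CUBIC))
```

```text
29.0 [0.49261883 0.19627389 0.3466283 ] [ 0.68365333 -0.10834167  0.32389567] 0.3981722786559798
```

View pics/w15z.png

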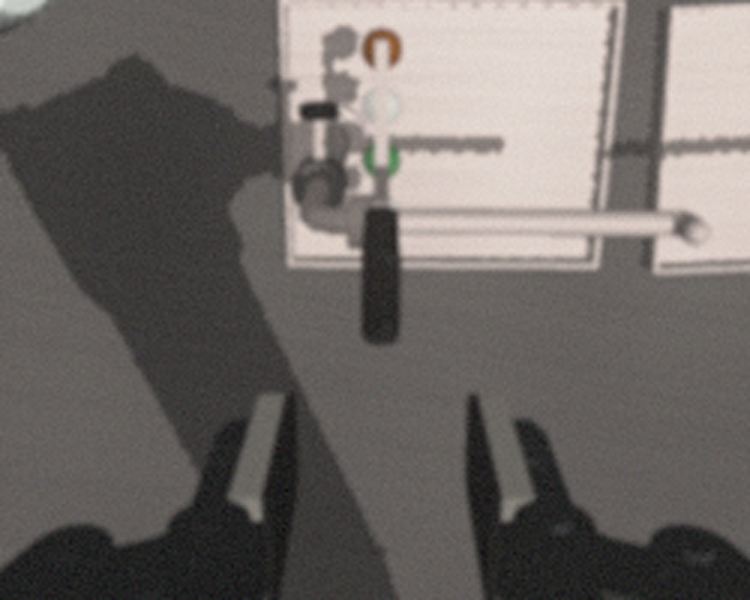

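View pics/s15z.png

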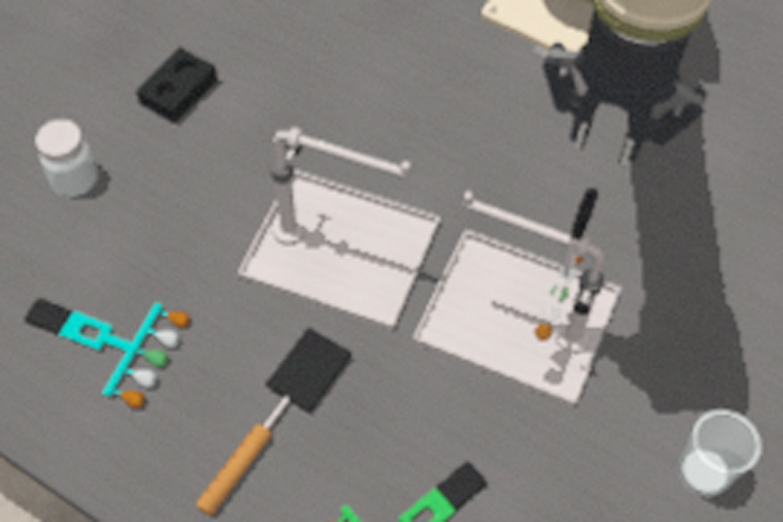

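The hanger hangs upright against the dry collar with the gripper well clear, and the bystanders are where they were. I hand in.

```bash
python3 -c "
from h import *
print(manip.hand_in())"
```

```text
the job is handed in; nothing more can be done
None
```

The hanger is on the drying stand's rail, released and hanging against the collar. I handed the job in at about 29 s of the 72 s allowed.

- **Drying rail height:** I measured it with the cameras and by touching it with the closed fingertips. The touch gave about 197.4 mm, and the cameras gave about 198 mm. The last touch steps went a little too far, to 17.5 N vertical and about 19 N in total, so this was close to the 20 N limit.
- **Transfer:** I gripped the hanger at 25 N and centred its eye by feeling for the side play. I carried it over both end stops about 13.5 mm above each rail and felt no contact at either stop.
- **Placing:** I slid it along until the plate touched the collar at 3.6 N, eased back about half a millimetre, and lowered it until it took load. It seated at a tool height that matches a rail top of about 197.1 mm. Then I opened the fingers and went straight up.

In the final pictures the hanger hangs upright with its plate at the collar, and the gripper is well clear. The jar, tumbler, paddle and mould look unmoved. I checked that by eye only, and I did not measure the last sub-millimetre gap at the collar after release. No check failed.

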